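# Count tack cartons into the tote on the bench scale

### The arm

A 6-joint arm with a two-finger parallel gripper is mounted at the origin on the work surface. World frame = base frame: x ahead of the robot, y to its left, z up, the work surface at z = 0. Lengths are in m, angles in degrees, forces in N, time in s.
With the tool pointing down it reaches from about 0.3 to 0.75 m from the base axis. Payload 8.5 kg.
Tool frame: the origin (TCP) lies between the finger pads; the fingertips stand 11 mm ahead of it and the grasp point (between the pads) lies 8 mm behind it; z points along the fingers, y is the line along which they close (so a half turn about z gives the same grasp; the last joint's range is limited). The gripper opens to 88 mm and grips with 3 to 60 N. Pads are 18 mm wide; open, the fingers measure 123 mm over their backs; the gripper's body (75 mm by 187 mm) begins 45 mm behind the grasp point.
Start: joints at [-76.392, 21.807, 74.336, -0, 83.858, -12.336], TCP at [0.241, -0.495, 0.25] pointing down, gripper open.
Joint ranges: [-178.18, 178.18], [-50.72, 133.34], [12.68, 142.11], [-81.47, 261.47], [9.98, 163.14], [-165.26, 165.26]. Speed limits (degrees/s): [136.94, 136.94, 180, 180, 180, 180].

### API

Orientations are given as [roll, pitch, yaw] about the fixed x, y, z axes, in that order (R = Rz(yaw) Ry(pitch) Rx(roll)).
In Python, from workcell import * gives the robot as it stands. Calls block until the motion is done:
- reach(position, orientation): joint-space move of the TCP to a pose.
- move_linear(position, orientation=None, speed=0.15, guard=None): straight line of the TCP; orientation=None keeps the orientation; speed is the mean speed in m/s. With guard (N) it stops when the force on the tool has changed by that much, and returns True; else False.
- move_j(angles): joint-space move.
- let_go() and grasp(newtons=None): open the fingers fully, or close them until they stop; newtons is the grip in N (None keeps the last).
- pause(seconds).
- ik(position, orientation): joint angles nearest the present ones, or None.
- capture(name): name is "scene" or "side" or "wrist"; returns the picture (384x512x3 uint8, red, green, blue); there is no depth.
- get_calibration(name): a dict with "fov_y" (degrees; the focal length in pixels is half the picture's height over the tangent of half this angle, whatever the lens; pixels are square), "cx", "cy" (the principal point, pixels), "k1" (the pictures are not rectified: a ray, as slopes to the right and down, at radius r is drawn at 1 + k1 r^2 times it, then the intrinsics apply), "R" (3x3) and "t" (3): a world point X has camera coordinates R X + t. Camera axes: x right, y down, z forward; pixel columns grow to the right and rows downward; lengths in m; the calibration is good to about 2 mm. A picture is of the moment at which its call begins: read the wrist's pose just before it. get_calibration takes no time and is no camera call; for the wrist camera it gives the pose at the moment of the call.
A pose or a line that the arm cannot do raises PlanningError and nothing moves.
- close_job(): hands the job in; it is judged then, once.
Readings, each from a call of its own:
- current_t(): time.
- current_q(): joint angles.
- current_joint_velocities(): joint speeds.
- current_effort(): joint torques, N m.
- current_eef_pos(): TCP position.
- current_eef_rot(): TCP orientation.
- current_force(): force on the tool from outside, world axes, zero at the start.
- current_moment(): the same for the moment, N m.
- current_finger_gap(): opening from 0.0 (shut) to 1.0 (fully open).
- current_gripper_force(): force on a finger pad.
Only numpy, scipy, OpenCV 4.12 (cv2) and the standard library are available. Lean on these libraries where they do the work, as an engineer would, in place of code of your own. Each camera call takes 0.05 s, during which the arm holds its last target. There are 200 camera calls.

### The job

Count the small orange tack cartons into the tote for delivery: press the green key and then the yellow key to switch on and tare the scale with the empty tote on it, put every carton into the tote on its floor (none on top of another), and press the blue key. Then lift the tote by its handle bar, keeping it level, and set it down in the middle of the cork mat, and press yellow to zero the empty scale and green to switch it off. Press each key fully down, one at a time; never press the red key, press yellow only when there is nothing in a tote on the scale and blue only with every carton in the tote, and leave the other things on the bench alone.

Things in the scene. Friction and masses are not known exactly. Their poses are not given: they have to be found in the camera images.
- carton1_mid (a point): centre of small orange tack carton 1: a closed box 66 mm (its x) by 40 mm (its y) by 46 mm tall (its z, upright at the start), about 100 g; the point is half-way up, 23 mm above its underside. May be absent: two to four of the four cartons are there.
- carton2_mid (a point): centre of small orange tack carton 2: a closed box 66 mm (its x) by 40 mm (its y) by 46 mm tall (its z, upright at the start), about 100 g; the point is half-way up, 23 mm above its underside. May be absent: two to four of the four cartons are there.
- carton3_mid (a point): centre of small orange tack carton 3: a closed box 66 mm (its x) by 40 mm (its y) by 46 mm tall (its z, upright at the start), about 100 g; the point is half-way up, 23 mm above its underside. May be absent: two to four of the four cartons are there.
- carton4_mid (a point): centre of small orange tack carton 4: a closed box 66 mm (its x) by 40 mm (its y) by 46 mm tall (its z, upright at the start), about 100 g; the point is half-way up, 23 mm above its underside. May be absent: two to four of the four cartons are there.
- tote_mid (a point): centre of the green-painted wooden tote (about 400 g empty), 60 mm above its underside. An open tray, 170 mm along its x, 224 mm along its y, floor 6 mm thick, rim 26 mm above the underside, inside 154 by 210 mm. It starts on the scale. The handle bar above y = 0 splits it into two halves; each takes two cartons side by side, long side along the tote's y, centred at about x = +-37, y = +-68 mm
- tote_bar (a point): centre of the tote's handle bar, 113 mm above the tote's underside, same axes: a straight dark wooden bar along the tote's x over y = 0, 154 mm long, 16 mm wide (along y), 18 mm tall, carried by an upright at each end (at x = +-81 mm, 36 mm wide along y, 8 mm thick, top 124 mm above the underside)
- tote: the same tote, origin at the centre of its underside, same axes
- scale_top (a point): centre of the top face of the fixed counting scale's steel platform, 190 mm along its x by 236 mm along its y, 50 mm above the table; z up. The scale stands on the left or on the right of the table, the mat on the other side.
- mat_top (a point): centre of the top face of the fixed cork mat, 220 mm along its x by 280 mm along its y, 4 mm thick, lying on the table; z up
- key_green_top (a point): centre of the top face of the green (on/off) key: a round spring key 28 mm across in a black collar 44 mm across, pressed straight down; its top is 56 mm above the table and 10 mm above the collar when up. The four keys stand in a square at 58 mm spacing on the small white fixed terminal between scale and mat; the grey display bar on its far side is 52 mm tall
- key_green (a joint): travel of the green key in m: 0 up, 0.006 fully down; it takes 1.5 N to start and 5 N to reach the bottom, and springs back up when let go
- key_yellow_top (a point): centre of the top face of the yellow (tare/zero) key: a round spring key 28 mm across in a black collar 44 mm across, pressed straight down; its top is 56 mm above the table and 10 mm above the collar when up. The four keys stand in a square at 58 mm spacing on the small white fixed terminal between scale and mat; the grey display bar on its far side is 52 mm tall
- key_yellow (a joint): travel of the yellow key in m: 0 up, 0.006 fully down; it takes 1.5 N to start and 5 N to reach the bottom, and springs back up when let go
- key_blue_top (a point): centre of the top face of the blue (count) key: a round spring key 28 mm across in a black collar 44 mm across, pressed straight down; its top is 56 mm above the table and 10 mm above the collar when up. The four keys stand in a square at 58 mm spacing on the small white fixed terminal between scale and mat; the grey display bar on its far side is 52 mm tall
- key_blue (a joint): travel of the blue key in m: 0 up, 0.006 fully down; it takes 1.5 N to start and 5 N to reach the bottom, and springs back up when let go
- key_red_top (a point): centre of the top face of the red (clear) key: a round spring key 28 mm across in a black collar 44 mm across, pressed straight down; its top is 56 mm above the table and 10 mm above the collar when up. The four keys stand in a square at 58 mm spacing on the small white fixed terminal between scale and mat; the grey display bar on its far side is 52 mm tall
- key_red (a joint): travel of the red key in m: 0 up, 0.006 fully down; it takes 1.5 N to start and 5 N to reach the bottom, and springs back up when let go
- jar: bystander: small tack jar with steel lid, 52 mm across, 70 mm tall, standing near the robot on its right; leave it alone
- foot: bystander: turned dark-wood chair foot, up to 72 mm across at the top, 100 mm tall, standing near the robot on its left; leave it alone
- twine: bystander: ball of tan twine, 100 mm across, 80 mm tall, to the left of the cartons; leave it alone
- mug: bystander: blue mug, 76 mm across, 90 mm tall, to the right of the cartons; leave it alone
Not all that is in view belongs to the job. What is shaped like the part that bears carton3_mid but purple is not meant. There is more than one size of the part that bears key_green_top; the job needs the larger.

How it is judged (in metres and radians):
On the way, in this order (a step that is already met when the one before it is completed fails the run):
1. green key pressed fully down (scale on), empty tote on the scale (value of joint key_green above 0.0045 m and horizontal distance between tote_mid and scale_top below 0.07 m and z of tote_mid in the frame of scale_top between 0.05 and 0.07 m and angle between tote_mid's own z axis and vertical below 0.1 rad), for 0.05 s.
2. yellow key pressed fully down (tare), tote on the scale (value of joint key_yellow above 0.0045 m and horizontal distance between tote_mid and scale_top below 0.07 m and z of tote_mid in the frame of scale_top between 0.05 and 0.07 m and angle between tote_mid's own z axis and vertical below 0.1 rad), for 0.05 s.
3. every carton lies on the floor of the tote on the scale, let go (x of carton1_mid in the frame of tote_mid between -0.075 and 0.075 m and y of carton1_mid in the frame of tote_mid between -0.105 and 0.105 m and z of carton1_mid in the frame of tote_mid between -0.06 and 0 m and x of carton2_mid in the frame of tote_mid between -0.075 and 0.075 m and y of carton2_mid in the frame of tote_mid between -0.105 and 0.105 m and z of carton2_mid in the frame of tote_mid between -0.06 and 0 m and x of carton3_mid in the frame of tote_mid between -0.075 and 0.075 m and y of carton3_mid in the frame of tote_mid between -0.105 and 0.105 m and z of carton3_mid in the frame of tote_mid between -0.06 and 0 m and x of carton4_mid in the frame of tote_mid between -0.075 and 0.075 m and y of carton4_mid in the frame of tote_mid between -0.105 and 0.105 m and z of carton4_mid in the frame of tote_mid between -0.06 and 0 m and horizontal distance between tote_mid and scale_top below 0.07 m and z of tote_mid in the frame of scale_top between 0.05 and 0.07 m and angle between tote_mid's own z axis and vertical below 0.1 rad and linear speed of tote below 0.02 m/s and contact force between the fingers and anything else below 0.1 N), for 0.2 s.
4. blue key pressed fully down with every carton in the tote on the scale (value of joint key_blue above 0.0045 m and x of carton1_mid in the frame of tote_mid between -0.075 and 0.075 m and y of carton1_mid in the frame of tote_mid between -0.105 and 0.105 m and z of carton1_mid in the frame of tote_mid between -0.06 and 0 m and x of carton2_mid in the frame of tote_mid between -0.075 and 0.075 m and y of carton2_mid in the frame of tote_mid between -0.105 and 0.105 m and z of carton2_mid in the frame of tote_mid between -0.06 and 0 m and x of carton3_mid in the frame of tote_mid between -0.075 and 0.075 m and y of carton3_mid in the frame of tote_mid between -0.105 and 0.105 m and z of carton3_mid in the frame of tote_mid between -0.06 and 0 m and x of carton4_mid in the frame of tote_mid between -0.075 and 0.075 m and y of carton4_mid in the frame of tote_mid between -0.105 and 0.105 m and z of carton4_mid in the frame of tote_mid between -0.06 and 0 m and horizontal distance between tote_mid and scale_top below 0.07 m and z of tote_mid in the frame of scale_top between 0.05 and 0.07 m and angle between tote_mid's own z axis and vertical below 0.1 rad), for 0.05 s.
5. the tote stands in the middle of the mat, let go (horizontal distance between tote_mid and mat_top below 0.045 m and z of tote_mid in the frame of mat_top below 0.07 m and angle between tote_mid's own z axis and vertical below 0.1 rad and linear speed of tote below 0.02 m/s and contact force between the fingers and anything else below 0.1 N), for 0.2 s.
6. yellow key pressed fully down again, the tote on the mat (value of joint key_yellow above 0.0045 m and horizontal distance between tote_mid and mat_top below 0.045 m and z of tote_mid in the frame of mat_top below 0.07 m and angle between tote_mid's own z axis and vertical below 0.1 rad), for 0.05 s.
7. green key pressed fully down again, the tote on the mat (value of joint key_green above 0.0045 m and horizontal distance between tote_mid and mat_top below 0.045 m and z of tote_mid in the frame of mat_top below 0.07 m and angle between tote_mid's own z axis and vertical below 0.1 rad), for 0.05 s.
At the end, for the whole second after the job is handed in: The tote stands upright on the cork mat, its centre within 45 mm of the mat's centre, let go and at rest, with every carton on its floor inside the rim (centre lower than 60 mm above the tote's underside), and all keys are up (all of step 5 and x of carton1_mid in the frame of tote_mid between -0.075 and 0.075 m and y of carton1_mid in the frame of tote_mid between -0.105 and 0.105 m and z of carton1_mid in the frame of tote_mid between -0.06 and 0 m and x of carton2_mid in the frame of tote_mid between -0.075 and 0.075 m and y of carton2_mid in the frame of tote_mid between -0.105 and 0.105 m and z of carton2_mid in the frame of tote_mid between -0.06 and 0 m and x of carton3_mid in the frame of tote_mid between -0.075 and 0.075 m and y of carton3_mid in the frame of tote_mid between -0.105 and 0.105 m and z of carton3_mid in the frame of tote_mid between -0.06 and 0 m and x of carton4_mid in the frame of tote_mid between -0.075 and 0.075 m and y of carton4_mid in the frame of tote_mid between -0.105 and 0.105 m and z of carton4_mid in the frame of tote_mid between -0.06 and 0 m and value of joint each of key_green, key_yellow, key_blue, key_red below 0.002 m); the robot touches nothing.
It fails at once if the red key is pressed, or two keys are pressed at once (value of joint key_red above 0.003 m or value of joint each of key_green, key_yellow above 0.003 m or value of joint each of key_green, key_blue above 0.003 m or value of joint each of key_yellow, key_blue above 0.003 m).
It fails at once if yellow is pressed with a carton in the tote on the scale (value of joint key_yellow above 0.003 m and horizontal distance between tote_mid and scale_top below 0.07 m and ((x of carton1_mid in the frame of tote_mid between -0.075 and 0.075 m and y of carton1_mid in the frame of tote_mid between -0.105 and 0.105 m and z of carton1_mid in the frame of tote_mid between -0.06 and 0 m) or (x of carton2_mid in the frame of tote_mid between -0.075 and 0.075 m and y of carton2_mid in the frame of tote_mid between -0.105 and 0.105 m and z of carton2_mid in the frame of tote_mid between -0.06 and 0 m) or (x of carton3_mid in the frame of tote_mid between -0.075 and 0.075 m and y of carton3_mid in the frame of tote_mid between -0.105 and 0.105 m and z of carton3_mid in the frame of tote_mid between -0.06 and 0 m) or (x of carton4_mid in the frame of tote_mid between -0.075 and 0.075 m and y of carton4_mid in the frame of tote_mid between -0.105 and 0.105 m and z of carton4_mid in the frame of tote_mid between -0.06 and 0 m))).
It fails at once if blue is pressed while a carton is out of the tote (value of joint key_blue above 0.003 m and distance between any of carton1_mid, carton2_mid, carton3_mid, carton4_mid and tote_mid above 0.15 m).
It fails at once if the tote is tipped by more than about 35 degrees (angle between tote_mid's own z axis and vertical above 0.6 rad).
It fails at once if a bystander is moved by more than 40 mm (distance of any of jar, foot, twine, mug from where it was at the start of the episode above 0.04 m).
Of carton1, carton2, carton3, carton4 only 2 to 4 are there at a start; the rules pass over those that are not, and their reading is None.
At some moment in a run one of carton1, carton2, carton3, carton4 may be knocked a few centimetres aside while the robot is not near it.
It also fails if it takes over 210 s, if anything falls off the work surface, if the arm or the gripper's body presses on something with over 40 N, if the wrist force passes 120 N, or if a joint passes its speed limit or range.

## Working session

There is one attempt and no reset: what is moved stays moved. The work goes in short steps, each a Python script; the robot and the scene stay as the last script left them, time stands still between calls to the robot, and variables do not carry over. Pictures are saved under pics/ and viewed, at most 14 in all, crops included, and the job is handed in when it is done.

```bash
mkdir -p pics; cat > h.py <<'E'
from workcell import *
import numpy as np, cv2
def save(img,name): cv2.imwrite(f'pics/{name}.png',cv2.cvtColor(img,cv2.COLOR_RGB2BGR))
def ray(c,uv):
    f=192/np.tan(np.radians(c['fov_y']/2)); R=np.array(c['R']);t=np.array(c['t'])
    d=(np.array(uv,float)-[c['cx'],c['cy']])/f; s=d.copy()
    for _ in range(20): s=d/(1+c['k1']*(s@s))
    return -R.T@t, R.T@np.array([s[0],s[1],1])
def onplane(c,uv,z):
    o,d=ray(c,uv); return o+d*(z-o[2])/d[2]
def proj(c,X):
    f=192/np.tan(np.radians(c['fov_y']/2)); p=np.array(c['R'])@np.array(X)+np.array(c['t']); s=p[:2]/p[2]
    return s*(1+c['k1']*(s@s))*f+[c['cx'],c['cy']]
E
python3 - <<'E'
from h import *
for n in ['scene','side','wrist']:
    c=get_calibration(n); im=capture(n); save(im,n+'0'); print(n,c)
    np.save(n+'0.npy',im)
a=np.hstack([np.load('scene0.npy')]);
print(current_t(),current_eef_rot())
E
```

```text
scene {'fov_y': 42.60180877648261, 'cx': 259.9544113027102, 'cy': 192.1399240414124, 'k1': -0.05701774792333086, 'R': array([[-0.31204239,  0.94990709,  0.01749451],
       [ 0.53085947,  0.18959828, -0.82597864],
       [-0.7879199 , -0.24845323, -0.56342988]]), 't': array([ 0.17039698, -0.13943512,  1.95845656])}
side {'fov_y': 49.8402535658871, 'cx': 261.78582245774703, 'cy': 196.5479519735232, 'k1': 0.0180607438664104, 'R': array([[-0.86748772, -0.49714639,  0.01762193],
       [-0.38762665,  0.65333198, -0.65030985],
       [ 0.31178622, -0.57096654, -0.75946466]]), 't': array([0.42221793, 0.28360255, 1.07530169])}
wrist {'fov_y': 64.78549822920107, 'cx': 256.9969951556612, 'cy': 195.97525304504978, 'k1': 0.004301087839459732, 'R': array([[ 0.43776452, -0.89908894, -0.00113799],
       [-0.85161169, -0.41505315,  0.32013811],
       [-0.28830496, -0.13917598, -0.9473702 ]]), 't': array([-0.5495073 , -0.0428265 ,  0.39197546])}
0.15 [-1.79943211e+02 -1.12803732e-02  2.59454070e+01]
```

View pics/scene0.png

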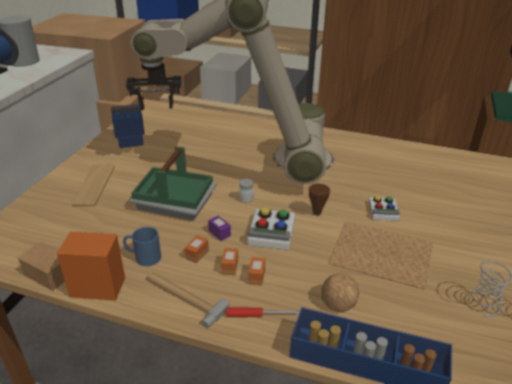

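View pics/side0.png

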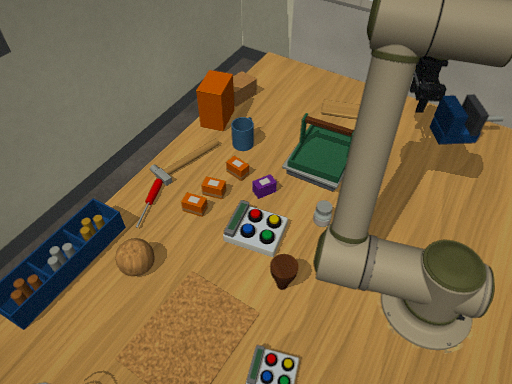

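Candidates for cartons: orange boxes at scene (196,248), (230,261), (257,270) match the description. The others are the purple box (220,227) and the big orange box (93,265). Keypads are at (272,228), the larger one, and (383,207), a small decoy. I choose the three small orange boxes and the larger keypad. Next is one close crop to check.

```bash
python3 - <<'E'
from h import *
im=np.load('side0.npy'); save(cv2.resize(im[105:255,170:370],None,fx=4,fy=4,interpolation=cv2.INTER_CUBIC),'crop_side')
for n in ['side','scene']:
    im=np.load(n+'0.npy'); c=get_calibration(n); hsv=cv2.cvtColor(im,cv2.COLOR_RGB2HSV)
    R={'green':((45,120,60),(80,255,255)),'yellow':((22,140,120),(34,255,255)),'blue':((100,120,100),(125,255,255)),'red':((172,150,120),(180,255,255)),'redb':((0,200,120),(4,255,255)),'orange':((5,190,120),(16,255,255))}
    for k,(a,b) in R.items():
        m=cv2.inRange(hsv,a,b); N,L,S,C=cv2.connectedComponentsWithStats(m)
        for i in range(1,N):
            if 40<S[i,4]<1200: print(n,k,C[i].round(1),S[i].tolist(),onplane(c,C[i],.056 if k!='orange' else .04).round(3))
E
```

```text
side green [266.5 234.2] [262, 230, 10, 10, 78] [0.446 0.046 0.056]
side green [283.7 380. ] [280, 376, 9, 8, 60] [0.226 0.362 0.056]
side yellow [273.6 218.8] [269, 215, 10, 9, 65] [ 0.455 -0.011  0.056]
side yellow [287.6 362.8] [284, 359, 8, 9, 57] [0.235 0.326 0.056]
side blue [105.9 214.3] [94, 199, 24, 33, 61] [0.875 0.218 0.056]
side blue [247. 228.] [243, 224, 9, 9, 66] [0.504 0.055 0.056]
side blue [266.4 375.8] [263, 372, 8, 9, 57] [0.262 0.374 0.056]
side redb [153.2 190.5] [146, 179, 16, 25, 142] [0.818 0.079 0.056]
side redb [254.8 212.9] [251, 209, 9, 9, 60] [ 0.512 -0.002  0.056]
side redb [270.6 358.2] [267, 354, 8, 9, 55] [0.273 0.336 0.056]
side orange [235.5 165.6] [226, 156, 23, 21, 201] [ 0.671 -0.15   0.04 ]
side orange [212.2 186. ] [201, 177, 25, 19, 253] [ 0.686 -0.037  0.04 ]
side orange [192.4 202.5] [181, 192, 26, 21, 263] [0.699 0.048 0.04 ]
scene blue [280.7 223.4] [277, 220, 8, 7, 41] [0.511 0.054 0.056]
scene orange [ 78.6 282.5] [67, 267, 26, 29, 204] [ 0.92 -0.39  0.04]
```

View pics/crop_side.png

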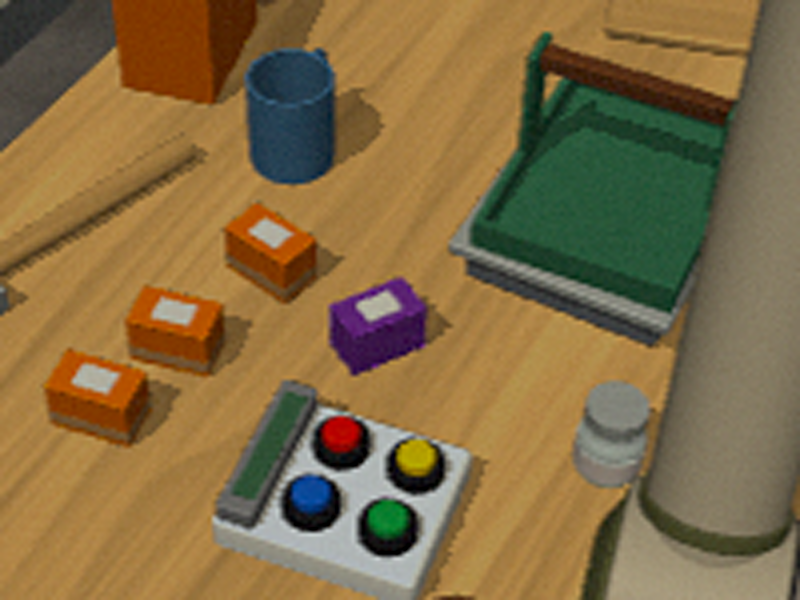

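The crop confirms three upright small orange cartons with paper labels, an empty tote, and the larger terminal with four keys. Key spacing measures 58 mm, as it should. I go above for a wrist view.

```bash
python3 - <<'E'
from h import *
reach([.55,-.04,.36],[180,0,0])
c=get_calibration('wrist'); im=capture('wrist'); np.save('w1.npy',im); np.save('w1c.npy',c,allow_pickle=True); save(im,'w1')
hsv=cv2.cvtColor(im,cv2.COLOR_RGB2HSV)
m=cv2.inRange(hsv,(5,180,110),(17,255,255)); m=cv2.morphologyEx(m,cv2.MORPH_CLOSE,np.ones((9,9)))
for k in cv2.findContours(m,cv2.RETR_EXTERNAL,cv2.CHAIN_APPROX_NONE)[0]:
    if cv2.contourArea(k)>400:
        P=np.array([onplane(c,p[0],.046)[:2] for p in k],np.float32)
        print(cv2.boundingRect(k),cv2.minAreaRect(P))
R={'green':((45,120,60),(80,255,255)),'yellow':((22,140,120),(34,255,255)),'blue':((100,120,100),(125,255,255)),'redb':((0,200,120),(4,255,255))}
for k,(a,b) in R.items():
    N,L,S,C=cv2.connectedComponentsWithStats(cv2.inRange(hsv,a,b))
    for i in range(1,N):
        if 100<S[i,4]<3000: print(k,S[i].tolist(),onplane(c,C[i],.056).round(3))
print(current_t())
E
```

```text
(0, 115, 107, 144) ((0.492203027009964, 0.2726709842681885), (0.1664106398820877, 0.24032710492610931), 74.81537628173828)
(317, 36, 55, 61) ((0.6683599948883057, -0.162905752658844), (0.07736779749393463, 0.07090003043413162), 79.7000961303711)
(169, 10, 121, 81) ((0.6923151016235352, -0.0021505355834960938), (0.16310353577136993, 0.08599591255187988), 78.66960144042969)
(0, 0, 22, 50) ((0.7184766530990601, 0.2830348312854767), (0.026504838839173317, 0.06172735244035721), 74.55091094970703)
green [483, 167, 29, 10, 163] [ 0.526 -0.403  0.056]
green [389, 171, 64, 10, 385] [ 0.518 -0.29   0.056]
green [195, 210, 18, 17, 233] [0.45  0.044 0.056]
green [382, 213, 38, 52, 1249] [ 0.42  -0.266  0.056]
green [451, 236, 28, 24, 343] [ 0.398 -0.377  0.056]
yellow [232, 206, 17, 15, 197] [ 0.458 -0.014  0.056]
blue [187, 175, 17, 17, 218] [0.506 0.053 0.056]
redb [225, 170, 17, 16, 222] [ 0.516 -0.004  0.056]
2.2167
```

View pics/w1.png

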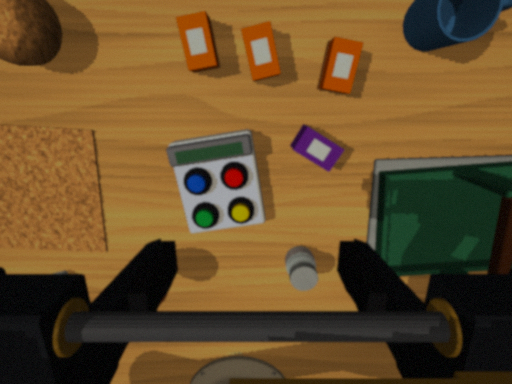

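The wrist view shows three cartons at (198,41), (261,51) and (341,66), purple at (318,147), the keys at (195–240,175–215), and the tote at right. Key positions agree across views within 4 mm. I press green, then yellow.

```bash
cat >> h.py <<'E'
KEY={'green':(.449,.045),'yellow':(.457,-.0125),'blue':(.506,.0535)}
def press(k,up=.12):
    x,y=KEY[k]; grasp(20)
    reach([x,y,up],[180,0,90]); f0=current_force()[2]
    hit=move_linear([x,y,.056],speed=.08); 
    hit=move_linear([x,y,.051],speed=.03,guard=12); 
    if not hit: hit=move_linear([x,y,.058-.0],speed=.03) 
def press(k,up=.12):
    x,y=KEY[k]; grasp(20); reach([x,y,up],[180,0,90]); f0=current_force()[2]
    move_linear([x,y,.071],speed=.1)
    hit=move_linear([x,y,.056],speed=.02,guard=10); pause(.2)
    print(k,hit,np.round(current_eef_pos(),4),current_force()[2]-f0,current_t())
    move_linear([x,y,up],speed=.15)
E
sed -i '/^def press/,$!b' h.py
python3 - <<'E'
s=open('h.py').read(); i=s.index('def press'); j=s.rindex('def press'); open('h.py','w').write(s[:i]+s[j:])
E
python3 - <<'E'
from h import *
c=np.load('w1c.npy',allow_pickle=True).item(); im=np.load('w1.npy')
m=cv2.inRange(cv2.cvtColor(im,cv2.COLOR_RGB2HSV),(0,0,150),(179,60,255))
for k in cv2.findContours(m[:175],cv2.RETR_EXTERNAL,cv2.CHAIN_APPROX_NONE)[0]:
    if 100<cv2.contourArea(k)<1200:
        P=np.array([onplane(c,p[0],.046)[:2] for p in k],np.float32)
        print(cv2.boundingRect(k),cv2.minAreaRect(P))
press('green')
E
```

```text
(174, 156, 82, 19) ((0.5322717428207397, 0.02469322457909584), (0.1233653798699379, 0.027802443131804466), 89.97824096679688)
(308, 141, 21, 18) ((0.556027889251709, -0.1312655210494995), (0.026838811114430428, 0.019255124032497406), 58.68374252319336)
(333, 54, 19, 24) ((0.6709333658218384, -0.15650495886802673), (0.019822850823402405, 0.02793397195637226), 80.19402313232422)
(252, 39, 18, 25) ((0.6889488697052002, -0.04523707181215286), (0.02801118604838848, 0.0197649747133255), 13.926168441772461)
(187, 29, 19, 25) ((0.7011486887931824, 0.04108840227127075), (0.028410503640770912, 0.0200105682015419), 10.248164176940918)
green True [0.4493 0.045  0.0613] 10.527297947670274 6.2083
```

```bash
python3 - <<'E'
from h import *
press('yellow')
reach([.38,-.36,.42],[180,0,0]); let_go()
c=get_calibration('wrist'); im=capture('wrist'); np.save('w2.npy',im); np.save('w2c.npy',c,allow_pickle=True); save(im,'w2')
for n in ['side','scene']: np.save(n+'1.npy',capture(n))
print(current_t())
E
```

```text
yellow True [ 0.4573 -0.0126  0.0613] 10.479454686816746 8.7
12.4167
```

View pics/w2.png

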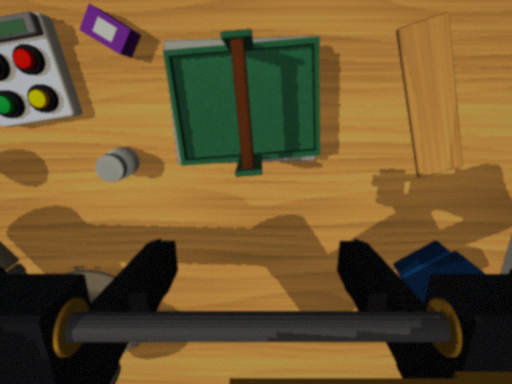

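The wrist view shows the tote on the scale with the bar from (235,38) to (249,165), running about along world x. Now I extract the numbers.

```bash
python3 - <<'E'
from h import *
c=np.load('w2c.npy',allow_pickle=True).item(); im=np.load('w2.npy'); hsv=cv2.cvtColor(im,cv2.COLOR_RGB2HSV)
print(hsv[100,241],hsv[100,200],hsv[60,170],hsv[35,237])
m=cv2.inRange(hsv[:200],(0,100,30),(13,255,150)); m[:, :150]=0;m[:,330:]=0
k=max(cv2.findContours(m,0,cv2.CHAIN_APPROX_NONE)[0],key=cv2.contourArea)
P=np.array([onplane(c,p[0],.172)[:2] for p in k],np.float32); print('bar',cv2.boundingRect(k),cv2.minAreaRect(P))
m=cv2.inRange(hsv[:200],(60,80,20),(95,255,255)); m[:,:155]=0; m[:,330:]=0; m|=cv2.inRange(hsv[:200],(0,100,30),(13,255,150))*0
m=cv2.morphologyEx(m,cv2.MORPH_OPEN,np.ones((3,3)))
pts=cv2.findNonZero(m); 
# rim corners by quadrilateral extremes outside the upright columns
M=m.copy(); M[:,215:270]=0
pts=cv2.findNonZero(M).reshape(-1,2).astype(float)
for s in [(1,1),(1,-1),(-1,1),(-1,-1)]:
    p=pts[np.argmax(pts@np.array(s))]; print(s,p,onplane(c,p,.076).round(3))
# mat, in w1 and side/scene
for n in ['side','scene']:
    c=get_calibration(n); im=np.load(n+'1.npy'); save(cv2.resize(im,None,fx=1.5,fy=1.5),n+'1')
E
```

```text
[ 10 206  83] [ 72 145  79] [ 71 143  34] [ 71 152  74]
bar (230, 38, 24, 131) ((0.44881299138069153, -0.3418019413948059), (0.1515248715877533, 0.01577683538198471), 4.69498348236084)
(1, 1) [318. 153.] [ 0.375 -0.457  0.076]
(1, -1) [317.  38.] [ 0.54  -0.444  0.076]
(-1, 1) [182. 163.] [ 0.359 -0.238  0.076]
(-1, -1) [165.  51.] [ 0.523 -0.227  0.076]
```

View pics/side1.png

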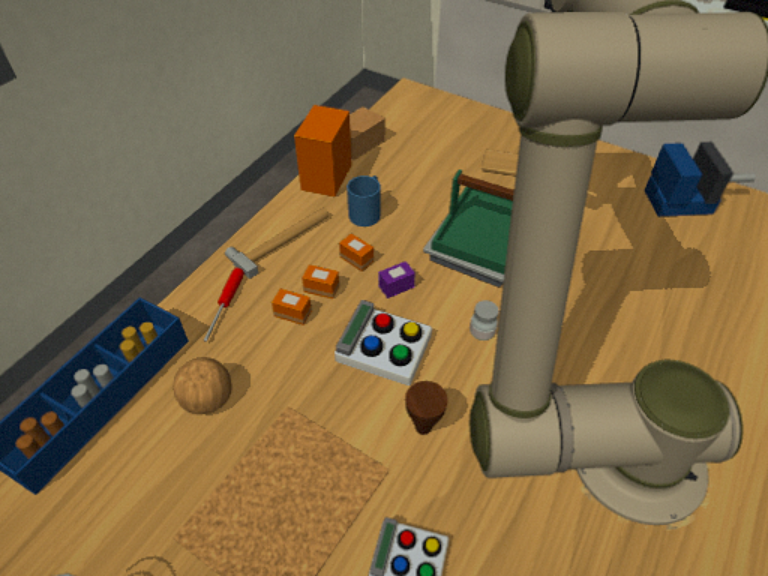

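Cartons are unmoved. The rim corners and the bar both give a tote centre of (.449,-.342) with its x axis at 4.7°, and the sizes fit. Now quick positions for the mug, twine and mat, for clearance.

```bash
python3 - <<'E'
from h import *
s=get_calibration('side'); q=get_calibration('scene'); w=np.load('w1c.npy',allow_pickle=True).item()
print('mug rim side',onplane(s,(242.5,122),.09), 'scene', onplane(q,(147,233),.09))
print('twine side',onplane(s,(134,257),.04),'scene',onplane(q,(340,293),.04),'w1 right edge',onplane(w,(62,30),.045))
print('foot',onplane(s,(284,266),.1),onplane(q,(319,187),.1))
for p in [(194,272),(259,313),(120,347)]: print('mat side',onplane(s,p,.004).round(3))
for p in [(345,225),(432,240),(423,283),(331,265)]: print('mat scene',onplane(q,p,.004).round(3))
E
```

```text
mug rim side [ 0.73413184 -0.29670551  0.09      ] scene [ 0.72480153 -0.28391665  0.09      ]
twine side [0.7208694  0.28123885 0.04      ] scene [0.72595003 0.28069381 0.04      ] w1 right edge [0.7140586  0.21734805 0.045     ]
foot [0.34697764 0.13608333 0.1       ] [0.33936767 0.13261495 0.1       ]
mat side [0.571 0.223 0.004]
mat side [0.36  0.236 0.004]
mat side [0.603 0.476 0.004]
mat scene [0.385 0.237 0.004]
mat scene [0.37  0.512 0.004]
mat scene [0.576 0.495 0.004]
mat scene [0.587 0.232 0.004]
```

```bash
cat >> h.py <<'E'
def labels(c,im):
    hsv=cv2.cvtColor(im,cv2.COLOR_RGB2HSV); out=[]
    m=cv2.inRange(hsv,(0,0,140),(179,70,255))
    o=cv2.inRange(hsv,(5,170,90),(17,255,255))
    for k in cv2.findContours(m,cv2.RETR_EXTERNAL,cv2.CHAIN_APPROX_NONE)[0]:
        if not 100<cv2.contourArea(k)<3000: continue
        z=np.zeros_like(m); cv2.drawContours(z,[k],-1,255,-1)
        ring=cv2.dilate(z,np.ones((11,11)))&~cv2.dilate(z,np.ones((5,5)))
        if (o[ring>0]>0).mean()<.6: continue
        P=np.array([onplane(c,p[0],.046)[:2] for p in k],np.float32)
        ctr,(w,h),a=cv2.minAreaRect(P); a=a if w>h else a+90
        out.append((np.array(ctr),(a+90)%180-90,sorted([w,h])))
    return out
def survey(x,y,z=.30):
    reach([x,y,z],[180,0,0]); c=get_calibration('wrist'); im=capture('wrist'); np.save('last.npy',im); np.save('lastc.npy',c,allow_pickle=True)
    L=labels(c,im)
    for l in L: print('label',l[0].round(4),round(l[1],1),np.round(l[2],4))
    return L
T=np.array([.449,-.342]); TA=4.7
def pick_place(pred,loc,yawp,off=.006):
    L=survey(pred[0]-.07,pred[1]); l=min(L,key=lambda l:np.linalg.norm(l[0]-pred)); p,a=l[0],l[1]
    assert np.linalg.norm(p-pred)<.07
    n=np.array([-np.sin(np.radians(a)),np.cos(np.radians(a))]); g=p+off*n
    reach([*g,.12],[180,0,a]); move_linear([*g,.035],speed=.1,guard=15)
    grasp(25); print('gap',current_finger_gap()*88,current_gripper_force(),np.round(current_eef_pos(),4))
    move_linear([*g,.26],speed=.25)
    t=np.radians(TA); w=T+np.array([[np.cos(t),-np.sin(t)],[np.sin(t),np.cos(t)]])@np.array(loc)
    reach([*w,.26],[180,0,yawp]); print('held gap',current_finger_gap()*88)
    move_linear([*w,.15],speed=.2); hit=move_linear([*w,.092],speed=.04,guard=6)
    print('down',hit,np.round(current_eef_pos(),4)); let_go(); move_linear([*w,.26],speed=.2); print(current_t())
E
python3 - <<'E'
from h import *
pick_place(np.array([.701,.041]),[.048,.064],94.7)
c=get_calibration('wrist'); im=capture('wrist'); save(im,'p1')
E
```

```text
label [ 0.6709 -0.1567] -9.4 [0.0205 0.0285]
label [ 0.6888 -0.0453] 13.5 [0.0205 0.0284]
label [0.701 0.041] 10.3 [0.0204 0.0286]
gap 39.94106663192119 25.000114180147648 [0.7    0.0468 0.0351]
held gap 39.475299055248456
down False [ 0.4917 -0.2744  0.0922]
23.8083
```

View pics/p1.png

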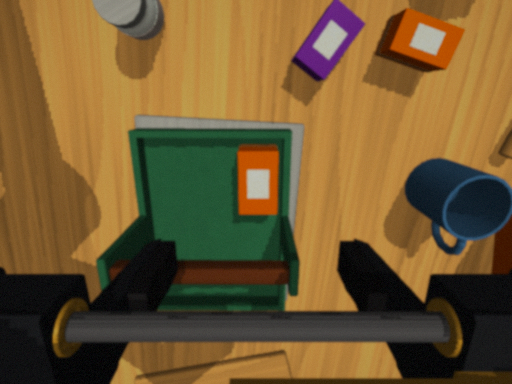

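The carton sits squarely in the tote with its label at (258,184). Next are B and A.

```bash
python3 - <<'E'
from h import *
pick_place(np.array([.689,-.045]),[-.048,.064],94.7)
pick_place(np.array([.671,-.157]),[0,-.068],-85.3)
reach([.37,-.36,.42],[180,0,0])
c=get_calibration('wrist'); im=capture('wrist'); np.save('w3.npy',im); np.save('w3c.npy',c,allow_pickle=True); save(im,'w3')
np.save('scene2.npy',capture('scene')); save(np.load('scene2.npy'),'scene2'); print(current_t())
E
```

```text
label [ 0.6557 -0.1227] -12.9 [0.0204 0.0284]
label [ 0.6888 -0.0453] 13.1 [0.0205 0.0285]
gap 39.57520613569794 24.999960609711707 [ 0.6875 -0.0396  0.0351]
held gap 39.82104762006988
down False [ 0.396  -0.2822  0.0922]
35.275
label [ 0.6557 -0.1226] -12.7 [0.0206 0.0287]
gap 39.78729894712494 24.999764626845717 [ 0.657  -0.1168  0.0351]
held gap 39.64044928513657
down False [ 0.4546 -0.4099  0.0923]
46.2083
47.7
```

View pics/w3.png

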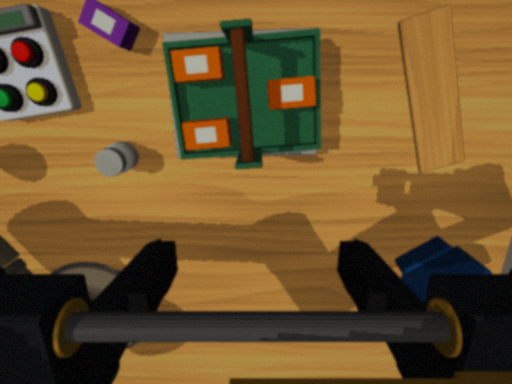

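View pics/scene2.png

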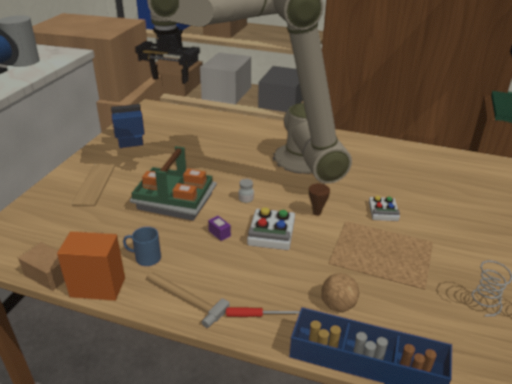

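All three cartons lie flat in the tote at (196,64), (205,134) and (291,93); the knocked one was caught by the re-survey. No carton is left on the bench. I press blue, then look at the mat.

```bash
python3 - <<'E'
from h import *
press('blue')
move_linear([*KEY['blue'],.3],speed=.3)
reach([.40,.36,.42],[180,0,0])
c=get_calibration('wrist'); im=capture('wrist'); np.save('w4.npy',im); np.save('w4c.npy',c,allow_pickle=True); save(im,'w4'); print(current_t())
# bar again
c=np.load('w3c.npy',allow_pickle=True).item(); im=np.load('w3.npy'); hsv=cv2.cvtColor(im,cv2.COLOR_RGB2HSV)
m=cv2.inRange(hsv[:200],(0,100,30),(13,255,110)); m[:,:225]=0;m[:,260:]=0
k=max(cv2.findContours(m,0,cv2.CHAIN_APPROX_NONE)[0],key=cv2.contourArea)
P=np.array([onplane(c,p[0],.172)[:2] for p in k],np.float32); print('bar',cv2.minAreaRect(P))
E
```

```text
blue True [0.5063 0.0535 0.0614] 8.59606783642403 52.3
55.55
bar ((0.44862842559814453, -0.34147676825523376), (0.1513529121875763, 0.015532814897596836), 4.4235148429870605)
```

View pics/w4.png

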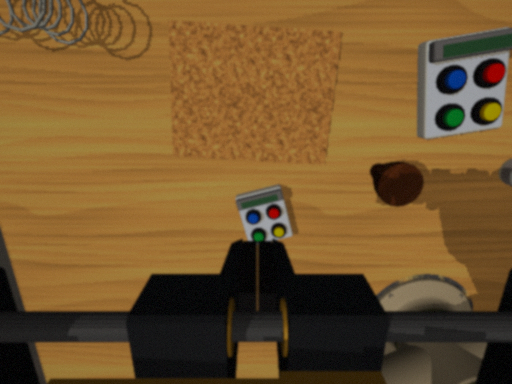

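The mat fills image corners (170,22), (341,31), (327,163) and (173,156), and is empty. I compute its pose, then grasp the bar and test-lift.

```bash
python3 - <<'E'
from h import *
c=np.load('w4c.npy',allow_pickle=True).item()
Q=np.array([onplane(c,p,.004)[:2] for p in [(170,22),(341,31),(327,163),(173,156)]]); print(Q.round(3),Q.mean(0).round(4))
print([np.linalg.norm(Q[i]-Q[i-1]).round(3) for i in range(4)], np.degrees(np.arctan2(*(Q[0]+Q[1]-Q[2]-Q[3])[::-1])))
b=np.array([.4486,-.3416]); reach([.40,.0,.40],[180,0,4.5])
reach([*b,.30],[180,0,4.5]); let_go(); print(move_linear([*b,.155],speed=.12,guard=15))
grasp(60); print('gap mm',current_finger_gap()*88,np.round(current_eef_pos(),4))
f=current_force()[2]; m0=current_moment(); move_linear([*b,.185],speed=.04); pause(.3)
print('dF',current_force()[2]-f,np.array(current_moment())-m0,current_finger_gap()*88,current_t())
save(capture('side'),'lift'); save(cv2.resize(capture('scene')[110:260,100:300],None,fx=4,fy=4),'lift2')
E
```

```text
[[0.593 0.5  ]
 [0.581 0.224]
 [0.363 0.231]
 [0.376 0.515]] [0.4783 0.3673]
[np.float64(0.218), np.float64(0.276), np.float64(0.218), np.float64(0.284)] -2.7607544459806164
False
gap mm 14.947315390895842 [ 0.4486 -0.3418  0.155 ]
dF -5.696512586634758 [ 0.08287282  0.0393606  -0.02094218] 15.009519057412131 63.2333
```

View pics/lift2.png

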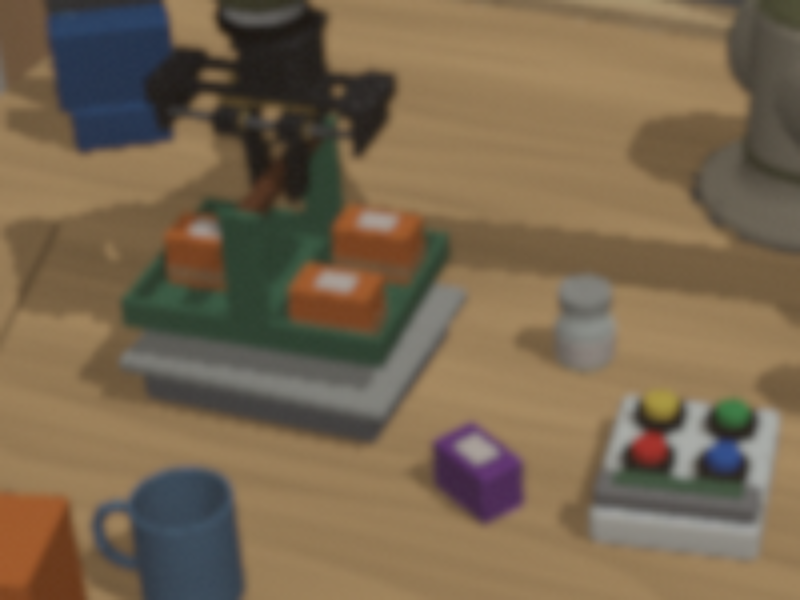

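The tote is off the scale, close to level, with the cartons in place. I carry it to the mat.

```bash
python3 - <<'E'
from h import *
b=[.4486,-.3416]; d=[.478,.368]
move_linear([*b,.29],speed=.12); move_linear([.46,0,.29],[180,0,1],speed=.15); move_linear([*d,.29],[180,0,-2.8],speed=.15)
move_linear([*d,.125],speed=.1); pause(.2); print(current_finger_gap()*88)
hit=move_linear([*d,.108],speed=.02,guard=4); print(hit,np.round(current_eef_pos(),4),current_force()[2]); 
save(cv2.resize(capture('scene')[150:300,290:490],None,fx=4,fy=4),'down'); print(current_t())
E
```

```text
14.977745075421774
True [0.4779 0.3679 0.109 ] 6.694277732257101
72.1917
```

View pics/down.png

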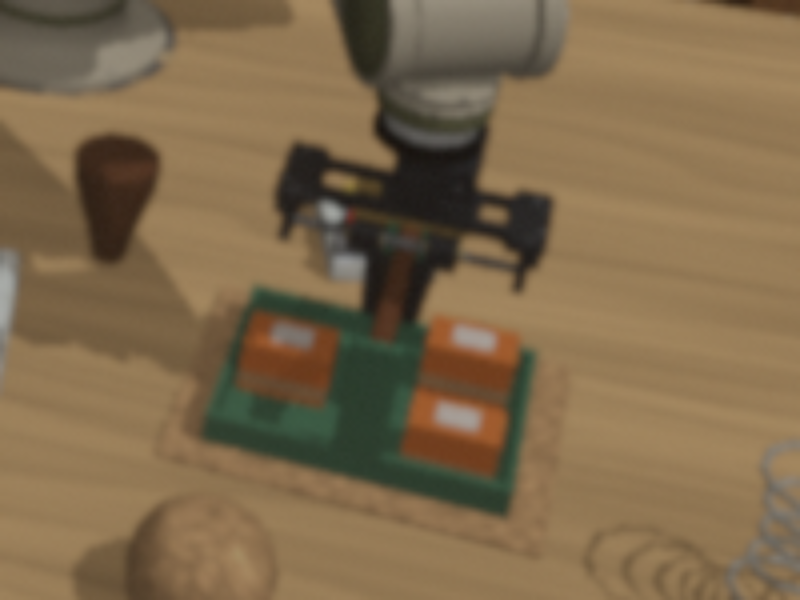

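The tote is on the mat with margins all round and the cartons in place. I release, retract, press yellow then green, and check before handing in.

```bash
python3 - <<'E'
from h import *
let_go(); pause(.3); move_linear([.478,.368,.32],speed=.12); pause(.4)
reach([.46,.05,.3],[180,0,90]); press('yellow'); press('green')
move_linear([*KEY['green'],.3],speed=.25); reach([.42,.33,.42],[180,0,0]); im=capture('wrist'); save(im,'end')
c=get_calibration('wrist'); hsv=cv2.cvtColor(im,cv2.COLOR_RGB2HSV); m=cv2.inRange(hsv,(60,80,20),(95,255,255)); m[200:]=0; m[:,390:]=0
k=max(cv2.findContours(m,0,cv2.CHAIN_APPROX_NONE)[0],key=cv2.contourArea); P=np.array([onplane(c,p[0],.03)[:2] for p in k],np.float32); print(cv2.minAreaRect(P),current_t(),current_force())
E
```

```text
yellow True [ 0.4574 -0.0126  0.0613] 9.796831947824641 81.3583
green True [0.4494 0.0449 0.0613] 9.992413543793193 83.85
((0.4714343547821045, 0.3688320815563202), (0.21980620920658112, 0.20358698070049286), 87.23184967041016) 87.1917 [ 0.05847485 -0.42179569  0.08468625]
```

View pics/end.png

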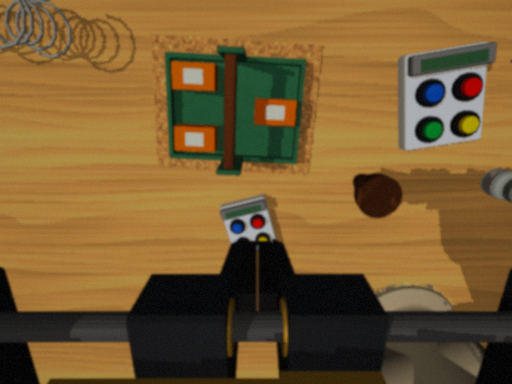

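The tote is centred on the mat at about (235,107), the three cartons are flat inside, and all keys are up.

```bash
python3 -c "
from workcell import *
print(close_job())"
```

```text
the job is handed in; nothing more can be done
None
```

The job is handed in; no verdict came back, but the last picture shows all three cartons flat in the tote in the middle of the mat, with every key press done in order and all keys up, at about 87 s of the 210 s.

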